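Open the compost caddy with the lid puller and tip in the lemon

TASK

Hook the red-handled puller under the knob of the green compost pail's snug lid, pull it straight up until it pops off, and set the lid down gently, knob up, in the middle of the round cork trivet, without touching the lid with the fingers; then unhook the puller and stand it back upright on the bare worktop. Then push the yellow skip over by its side pin so that the lemon falls into the pail, and ease it back (no slamming) until it is fully home, upright. Do not touch the lemon with the fingers, and leave the jars, mill, shaker, flask and timer where they stand.

Things in the scene. Friction and masses are not known exactly. Their poses are not given: they have to be found in the camera images.
- puller: loose C-shaped steel lid puller with red grip, 150 mm tall, 0.25 kg, standing on its fork. Origin: centre of the fork's underside, z up. Fork: two prongs along its x, 12 mm wide, 8 mm thick, 28 mm gap between; open end at +x, closed at x = -39 mm by a heel 52 mm wide (to x = -55 mm). From the heel a spine 30 mm wide rises to an arm at z = 66 to 76 mm, which carries the grip
- puller_grip (a point): middle of the puller's grip, a square red bar 24 x 24 mm, faces square to the puller's x and y, 115 mm straight above the puller's origin (bar from z = 76 to 150 mm), so that a load on the middle of the fork hangs right below it. Start yaw up to 1.5 rad either way
- fork_tip (a point): middle between the prong tips, on the fork's underside, 42 mm to puller +x of its origin. The last 5 mm of the prongs are raised to 11 mm thick, so that a hooked knob does not slide off
- lid: round lid, 0.22 kg, 62 mm tall; fingers must not touch it. Origin: centre of its underside, z up. Rubber plug radius 56 mm, z = 0 to 18 mm; green flange radius 70 mm, z = 18 to 24 mm; then neck and knob (see lid_knob). Start: plug snapped into the pail, flange on its rim (origin 72 mm over the worktop). Spring catches hold it against about 10 to 20 N; free once raised 20 mm
- lid_knob (a point): on the lid's axis at the flat underside of its wooden knob head, 50 mm above the lid's origin. Head: radius 24 mm, 12 mm tall. Below it a steel neck of radius 8 mm, 26 mm long, down to the flange's top: the fork goes in here
- caddy: fixed compost station. Origin: on the worktop under the centre of the round green pail; z up. Dark base plate 6 mm thick, x within 73 mm, y from -193 to +69 mm. At the pail's -y side two grey cheeks (outer faces at x = +-66 mm, y from -81 to -181 mm, tops at z = 140 mm, a boss on the +x one to 165 mm) carry the yellow skip
- pail_mouth (a point): centre of the pail's mouth, level with its rim, 90 mm above the worktop; pail outer radius 64 mm, inner radius 60 mm at the rim, inner floor 8 mm above the worktop
- skip (a joint): yellow tipping skip, open box 100 x 98 mm: 0 = upright, home, held by its weight and a spring detent (first 0.3 rad); grows as it tips to the pail (caddy +y), to 1.9 rad, where its front wall is a chute into the pail. 3 to 8 N at the pin tip it; past halfway it falls over and stays. Push it back through the detent to 0; slamming is faster than 4 rad/s
- skip_pin (a point): on the axis of the skip's push pin: a smooth, low-friction steel rod, radius 6 mm, parallel to the caddy's x, sticking out of the skip towards caddy -x, from 49 mm before to 23 mm beyond this point, with a black ball of radius 9 mm at the end. Free space round it for a hand from above. The skip's walls are 45 (pail side) to 60 mm high above the hinge
- skip_hinge (a point): on the skip's hinge axis (along the caddy's x; caddy y = -85 mm, z = 125 mm), in the plane of point skip_pin, fixed. The pin circles it at radius 100 mm: home 81 mm to caddy -y and 58 mm above it (183 mm over the worktop); at 1.9 rad 81 mm to +y and 58 mm above it
- lemon: yellow lemon, about 78 x 55 x 56 mm, 0.11 kg, lying in the skip; origin: underside of its middle as first placed, about 28 mm from its centre; it rolls
- trivet: fixed round cork trivet, radius 58 mm, 6 mm high, origin at the centre of its underside; the lid stands here on its plug
- growler: white flask, 112 mm wide, 247 mm tall; bystander, origin under its centre
- pepper_mill: dark wooden mill, 58 mm wide, 170 mm tall; bystander, origin under its centre
- salt_shaker: glass shaker, 44 mm wide, 90 mm tall; bystander, origin under its centre
- spice_2: spice jar with black cap, 40 mm wide, 105 mm tall; bystander, origin under its centre
- egg_timer: red and white kitchen timer, 67 mm wide, 62 mm tall; bystander, origin under its centre
Not all that is in view belongs to the job. There is more than one size of the lemon; the job needs the larger.

How it is judged:
By the outcome, as a careful person would: the job done as asked, in the order asked, and still so for the second after the job is handed in, with the robot touching nothing.
It also fails if it takes over 72 s, if anything falls off the work surface, if the arm or the gripper's body presses on something with over 40 N, if the wrist force passes 120 N, or if a joint passes its speed limit or range.

ROBOT

A 6-joint arm with a two-finger parallel gripper is mounted at the origin on a cart in front of the work surface, level with it; the furniture and walls round the work are solid. World frame = base frame: x ahead of the robot, y to its left, z up, the work surface at z = 0. Lengths are in m, angles in degrees, forces in N, time in s.
With the tool pointing down it reaches from about 0.35 to 0.875 m from the base axis. Payload 15.5 kg.
Tool frame: the origin (TCP) lies between the finger pads; the fingertips stand 17 mm ahead of it and the grasp point (between the pads) lies 2 mm behind it; z points along the fingers, y is the line along which they close (so a half turn about z gives the same grasp; the last joint's range is limited). The gripper opens to 85 mm and grips with 20 to 120 N. Pads are 22 mm wide; open, the fingers measure 114 mm over their backs; the gripper's body (76 mm by 85 mm) begins 54 mm behind the grasp point. The pads swing forward as they close: fully open they stand 13 mm farther back than shut.
Start: joints at [-82.706, 28.281, 77.091, -0, 74.628, -5.472], TCP at [0.138, -0.61, 0.248] pointing down, gripper open.
Joint ranges: [-166.48, 166.48], [-47.26, 123.95], [12.59, 153.08], [-70.14, 250.14], [6.76, 159.57], [-176.63, 176.63]. Speed limits (degrees/s): [108.29, 108.29, 147.25, 172.46, 172.46, 172.46].

INTERFACE

Orientations are given as a 3x3 rotation matrix whose columns are the frame's x, y, z axes.
In Python, from station import env gives the robot as it stands.
- The arm moves only by the tool jog_arm, never from a script. Its argument "increments" is a list of rows, each a list of 2 entries, a list of its own where there are three numbers: the shift along the tool's x, y, z in units of 0.12 m (1.0 is 0.12 m), then the turn about the tool's z in units of 30 degrees (1.0 is 30 degrees). A call has exactly 8 rows; each row is the pose to reach, as a shift and turn from the pose commanded when the call began, along the tool's axes at that moment; what a row does not reach only later rows make up. A row lasts 1/8 s, in which the tool goes at most 62.5 mm and 10.7 degrees, less where a joint would pass 70% of its speed; a pose out of reach is approached as far as the arm can. A call with a number of a shift or a turn outside -1 to 1 is refused whole. A call with a gripper value outside its range is refused whole. "jaw" is the opening, from 0 (shut) to 1 (fully open), set as the call begins (left out, the last holds). The fingers move at their own pace and stop on an object; the grip force is fixed at half the most. Time passes only in rows, so rows that repeat a pose let the fingers close, or fill a call up. It gives the time, the measured TCP pose, the force, the opening and the grip force at its end, in the units of the state.
- env.get_state(): the state, without advancing time (a new reading comes with each control period).
- env.read_camera(name): name is "side" or "top"; returns a dict with "image" (384x512x3 uint8, red, green, blue), "mtx" (3x3 intrinsics, pixels), "R" (3x3) and "t" (3): a world point X has camera coordinates R X + t. Camera axes: x right, y down, z forward; pixel columns grow to the right and rows downward; lengths in m; the calibration is good to about 2 mm. A picture is of the moment at which its call begins. There is no depth.
- env.close_job(): hands the job in; it is judged then, once.
The state is a dict: "clock": time; "qpos": joint angles; "joint_velocities": joint speeds; "effort": joint torques, N m; "eef_pos": TCP position; "ee_rot": TCP orientation; "ft_force": force on the tool from outside, world axes, zero at the start; "moment": the same for the moment, N m; "finger_gap": opening from 0.0 (shut) to 1.0 (fully open); "finger_force": force on a finger pad.
Only numpy, scipy, OpenCV 4.12 (cv2) and the standard library are available. Lean on these libraries where they do the work, as an engineer would, in place of code of your own. Each camera call takes 0.05 s, during which the arm holds its last target. There are 200 camera calls.

## Working session

There is one attempt and no reset: what is moved stays moved. The work goes in short steps, Python scripts to look and compute and a tool call to move; the robot and the scene stay as the last step left them, time stands still between calls to the robot, and variables do not carry over. Pictures are saved under pics/ and viewed, at most 10 in all, crops included, and the job is handed in when it is done.

Besides the shell and the picture viewer there is one more tool, called after ">>>" in YAML: its name, and indented under it one key for each argument. jog_arm: Moves the arm, as the interface text tells. Shifts and turns lie within -1 to 1; 1 stands for 0.12 m of shift or 30 degrees of turn. Its arguments: {"type":"object","properties":{"increments":{"type":"array","items":{"type":"array"}},"jaw":{"type":"number"}},"required":["increments"]}

```bash
ls; mkdir -p pics; python3 - <<'E'
from station import env
import cv2,numpy as np,json
s=env.get_state(); print(s)
for n in("top","side"):
    c=env.read_camera(n); cv2.imwrite(f"pics/{n}0.png",c["image"][:,:,::-1]); np.savez(f"{n}.npz",mtx=c["mtx"],R=c["R"],t=c["t"])
    print(n,c["mtx"],(-c["R"].T@c["t"]).round(3))
    im=cv2.resize(c["image"][:,:,::-1],(800,600),interpolation=cv2.INTER_CUBIC); cv2.imwrite(f"pics/{n}0b.png",im)
E
```

```text
pics
{'clock': 0.0, 'qpos': array([-8.27054885e+01,  2.83146792e+01,  7.71281369e+01, -2.23473936e-03,
        7.46292511e+01, -5.47035433e+00]), 'joint_velocities': array([-0.03337124,  0.04348898, -0.04065841, -0.04148103,  0.01312756,
       -0.00249635]), 'effort': array([ 1.36276169e-03, -8.82152367e+01, -3.83868027e+01,  1.10014314e-04,
        1.01011651e-02, -1.76979370e-06]), 'eef_pos': array([ 0.1380552 , -0.60919967,  0.24769653]), 'ee_rot': array([[ 9.75282745e-01,  2.20960470e-01, -1.97007692e-04],
       [ 2.20960542e-01, -9.75281956e-01,  1.24285503e-03],
       [ 8.24837844e-05, -1.25566599e-03, -9.99999208e-01]]), 'ft_force': array([-0.22460937, -0.43780852, -0.96153488]), 'moment': array([-0.01376944,  0.00515808,  0.04819076]), 'finger_force': 0.0, 'finger_gap': 0.9985451151002159}
top [[348.98781906   0.         255.39423399]
 [  0.         348.98781906 190.2220066 ]
 [  0.           0.           1.        ]] [0.252 0.072 1.316]
side [[498.67548815   0.         255.12363836]
 [  0.         498.67548815 190.96325351]
 [  0.           0.           1.        ]] [0.207 1.292 0.888]
```

View pics/top0b.png

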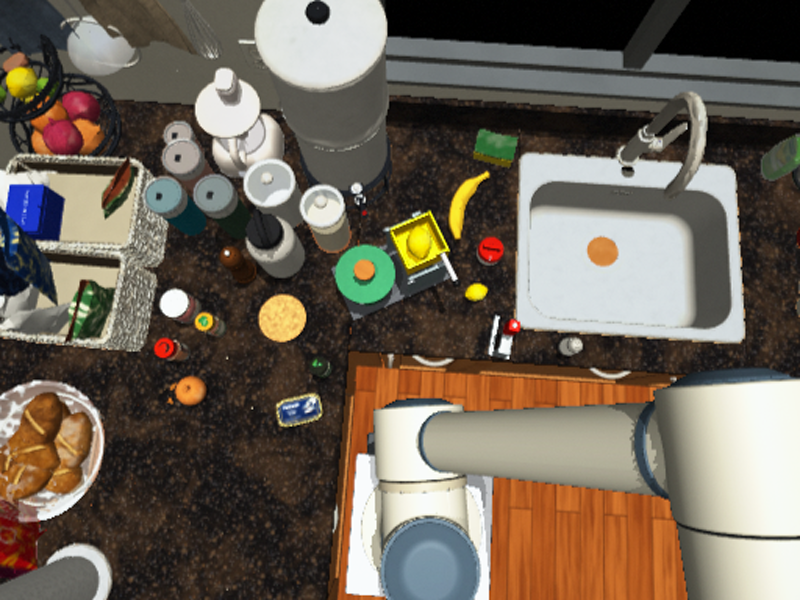

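View pics/side0b.png

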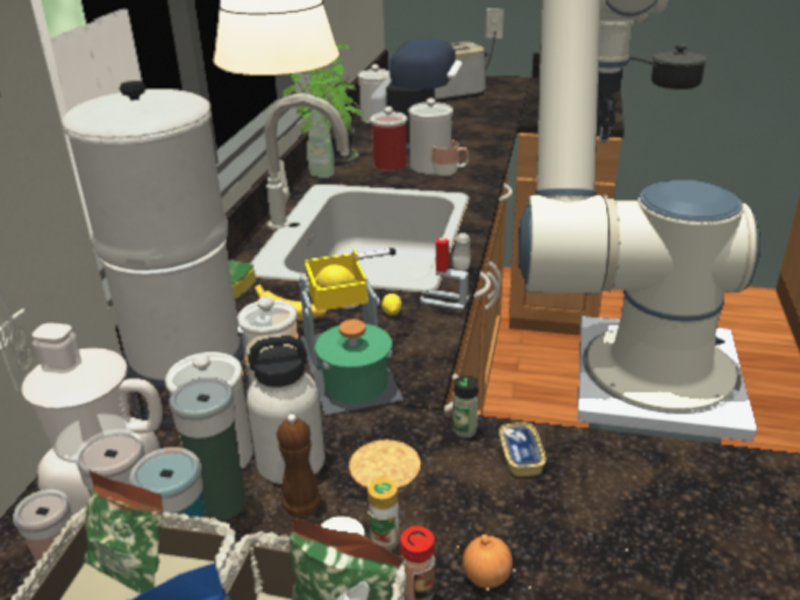

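The top view shows, in enlarged pixels:
- lid (364,272), skip with the large lemon (418,240), trivet (282,318)
- puller (503,338), with its red grip at (513,326)
- push pin, white with a black end, (447,262)

There are two lemons. The one in the skip (418,240) is larger and is already in place; the one on the worktop (476,292) is small and a decoy. I'll enlarge both views.

```bash
python3 - <<'E'
import cv2
a=cv2.imread("pics/top0.png")[125:245,165:345]; cv2.imwrite("pics/topc.png",cv2.resize(a,None,fx=4.4,fy=4.4,interpolation=cv2.INTER_CUBIC))
a=cv2.imread("pics/side0.png")[145:325,150:315]; cv2.imwrite("pics/sidec.png",cv2.resize(a,None,fx=3.3,fy=3.3,interpolation=cv2.INTER_CUBIC))
E
```

```text
(no output)
```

View pics/topc.png

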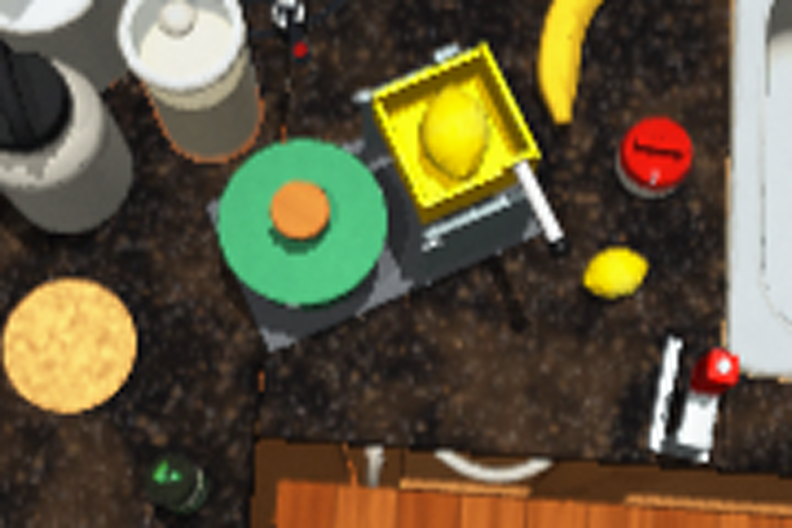

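View pics/sidec.png

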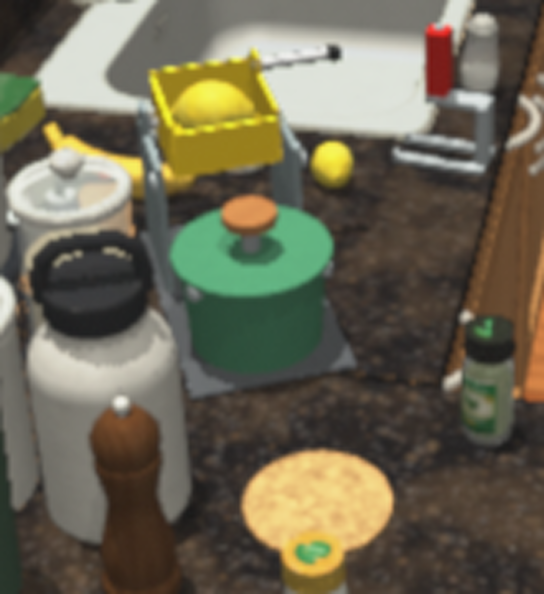

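The crops show:
- **Top crop:** trivet centre (70,346), flange centre (303,222), knob top (300,210), pin from (524,165) to its ball (555,245). The puller's prong tips point up at (675,340), its heel is at the bottom (685,453), and the grip top is at about (723,366).
- **Side crop:** trivet centre (318,502), knob (249,214), ball (333,53), grip top (440,29), prong tips on the left at about (400,150).

```bash
cat > h.py <<'E'
import numpy as np
from scipy.optimize import least_squares
C={n:np.load(f"{n}.npz") for n in("top","side")}
def px(n,u,v): return ((u+.5)/4.4-.5+165,(v+.5)/4.4-.5+125) if n=="top" else ((u+.5)/3.3-.5+150,(v+.5)/3.3-.5+145)
def ray(n,p,z):
    c=C[n]; d=c["R"].T@np.linalg.solve(c["mtx"],[*p,1]); o=-c["R"].T@c["t"]; return o+d*(z-o[2])/d[2]
def proj(n,X):
    c=C[n]; q=c["mtx"]@(c["R"]@np.asarray(X)+c["t"]); return q[:2]/q[2]
def crop(n,X):
    p=proj(n,X); return (p-[165,125]+.5)*4.4-.5 if n=="top" else (p-[150,145]+.5)*3.3-.5
E
python3 - <<'E'
from h import *
for nm,n,u,v,z in [("trivet","top",70,346,.006),("trivet","side",318,500,.006),("flange","top",303,222,.096),("flange","side",252,248,.096),("knobtop","top",300,210,.134),("knobtop","side",249,212,.134),("ball","top",556,244,.183),("ball","side",333,53,.183),("pinroot","top",524,166,.183),("pinroot","side",262,65,.183),
("plate corner -x +y","top",272,349,.006),("plate +x+y","top",211,208,.006),("plate -x","top",543,228,.006),("plate corner near","side",353,360,.006),("grip top","top",723,366,.150),("grip top","side",440,29,.150),
("prongtip L","top",675,340,.011),("heel L","top",655,455,.008),("heel R","top",712,458,.008),("tipL side","side",398,155,.008),("heel side","side",487,168,.0),("tiptimer","top",656,150,.062),("smalllemon","top",615,273,.02)]:
    print(nm,n,ray(n,px(n,u,v),z).round(4))
E
```

```text
trivet top [0.4552 0.365  0.006 ]
trivet side [0.4526 0.3669 0.006 ]
flange top [0.5572 0.1665 0.096 ]
flange side [0.5544 0.1678 0.096 ]
knobtop top [0.5573 0.1667 0.134 ]
knobtop side [0.5544 0.1697 0.134 ]
ball top [ 0.532  -0.0331  0.183 ]
ball side [ 0.5263 -0.0354  0.183 ]
pinroot top [ 0.5916 -0.0056  0.183 ]
pinroot side [ 0.5856 -0.0009  0.183 ]
plate corner -x +y top [0.465  0.1908 0.006 ]
plate +x+y top [0.5865 0.2553 0.006 ]
plate -x top [ 0.5893 -0.0374  0.006 ]
plate corner near side [0.4626 0.1912 0.006 ]
grip top top [ 0.453 -0.169  0.15 ]
grip top side [ 0.4471 -0.1664  0.15  ]
prongtip L top [ 0.4967 -0.1557  0.011 ]
heel L top [ 0.3967 -0.1426  0.008 ]
heel R top [ 0.3975 -0.1911  0.008 ]
tipL side side [ 0.488  -0.1511  0.008 ]
heel side side [ 0.3951 -0.1545  0.    ]
tiptimer top [ 0.65   -0.1252  0.062 ]
smalllemon top [ 0.5501 -0.1004  0.02  ]
```

```bash
cat >> h.py <<'E'
def grid(): pass
def puller_pts(x,y,yaw,z0=0):
    c,s=np.cos(yaw),np.sin(yaw); R=np.array([[c,-s,0],[s,c,0],[0,0,1]])
    def box(x0,x1,y0,y1,za,zb):
        P=np.array([[a,b,d] for a in(x0,x1) for b in(y0,y1) for d in(za,zb)])/1000
        return P@R.T+[x,y,z0]
    return [box(-39,42,14,26,0,8),box(-39,42,-26,-14,0,8),box(-55,-39,-26,26,0,8),box(-55,-39,-15,15,8,76),box(-12,12,-12,12,76,150)]
E
python3 - <<'E'
from h import *
import cv2
b=1/1.5625
for nm,u,v,z in [("spice2",319,365,.105),("growlercap",264,231,.24),("mill",233,256,.165),("shaker",572,341,.088),("white canister lid",324,203,.15),("timer",490,248,.062),("yellowcap",204,321,.1),("whitecap",177,303,.1),("redcap",164,347,.1),("tin",299,409,.03),("orange",190,390,.06),("sinkedge",519,335,0),("counter edge",349,352,0),("counter edge R",680,378,0)]:
    print(nm,ray("top",(u*b,v*b),z).round(3))
# overlays
E12=[(0,1),(2,3),(4,5),(6,7),(0,2),(1,3),(4,6),(5,7),(0,4),(1,5),(2,6),(3,7)]
T=[]
for n,(x0,y0) in (("top",(300,190)),("side",(262,138))):
    a=cv2.imread(f"pics/{n}0.png")[y0:y0+60,x0:x0+45]; k=8
    a=cv2.resize(a,None,fx=k,fy=k,interpolation=cv2.INTER_CUBIC); b2=a.copy()
    off={"top":(.452,-.169),"side":(.447,-.167)}[n]
    for B in puller_pts(*off,np.radians(-8)):
        q=[((proj(n,X)-[x0,y0]+.5)*k-.5).astype(int) for X in B]
        for i,j in E12: cv2.line(b2,tuple(map(int,q[i])),tuple(map(int,q[j])),(0,255,255),1)
    T.append(np.hstack([a,b2])) 
cv2.imwrite("pics/pul.png",cv2.resize(np.hstack([T[0][:,360:],T[1][:,360:]]),None,fx=1.1,fy=1.1))
E
```

```text
spice2 [0.34  0.249 0.105]
growlercap [0.597 0.37  0.24 ]
mill [0.559 0.452 0.165]
shaker [ 0.436 -0.314  0.088]
white canister lid [0.701 0.268 0.15 ]
timer [ 0.65  -0.125  0.062]
yellowcap [0.42  0.518 0.1  ]
whitecap [0.457 0.585 0.1  ]
redcap [0.356 0.599 0.1  ]
tin [0.242 0.296 0.03 ]
orange [0.266 0.542 0.06 ]
sinkedge [ 0.454 -0.213  0.   ]
counter edge [0.384 0.196 0.   ]
counter edge R [ 0.378 -0.601  0.   ]
```

View pics/pul.png

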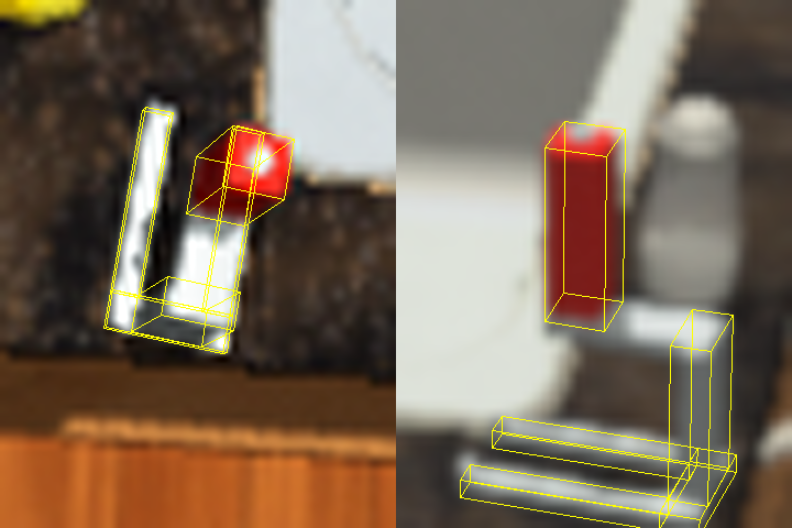

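The overlay shows the fork and grip model lying on the puller in the top view, and 1 px off in the side view. That puts the puller at about (0.451, -0.169), yaw -8°. Lid is (0.556, 0.167), trivet (0.454, 0.366), caddy yaw about 28°. All sizes check out, so I'll start moving.

>>> jog_arm:
  increments:
    - [[0.12,-0.11,0],-0.1]
    - [[0.25,-0.22,0],-0.2]
    - [[0.38,-0.34,0],-0.3]
    - [[0.5,-0.45,0],-0.4]
    - [[0.63,-0.56,0],-0.5]
    - [[0.75,-0.68,0],-0.6]
    - [[0.88,-0.79,0],-0.7]
    - [[1,-0.9,0],-0.8]
  jaw: 1

```text
clock: 1.1
eef_pos: [0.2321, -0.4766, 0.2483]
ee_rot: [[0.799, 0.601, 0.0], [0.601, -0.799, -0.0], [-0.0, 0.0, -1.0]]
ft_force: [0.7, -0.5, -0.1]
finger_gap: 1.002
finger_force: 0.0
```

```bash
cat > go.py <<'E'
import sys; from h import *; from station import env
def st():
    s=env.get_state(); p=s["eef_pos"];R=s["ee_rot"]; yaw=np.degrees(np.arctan2(R[1,0],R[0,0]))
    print("t",round(s["clock"],2),"p",p.round(4),"yaw",yaw.round(1),"tilt",R[:,2].round(4),"q",s["qpos"].round(0),"F",s["ft_force"].round(1),"M",s["moment"].round(2),"gap",round(s["finger_gap"],3),round(s["finger_force"],1)); return p,R,yaw
if __name__=="__main__":
    p,R,yaw=st()
    a=list(map(float,sys.argv[1:]))  # x y z yaw
    if a:
        print("shift",(R.T@(np.array(a[:3])-p)/.12).round(3),"turn",round(-(a[3]-yaw)/30,3))
E
python3 go.py .451 -.169 .248 82
```

```text
t 1.1 p [ 0.2321 -0.4766  0.2483] yaw 37.0 tilt [ 0.e+00 -1.e-04 -1.e+00] q [-70.  21.  90.   0.  69. -17.] F [ 0.7 -0.5 -0.1] M [0.03 0.01 0.02] gap 1.002 0.0
shift [ 2.999e+00 -9.510e-01  2.000e-03] turn -1.501
```

>>> jog_arm:
  increments:
    - [[0.12,-0.12,0],-0.1]
    - [[0.25,-0.25,0],-0.21]
    - [[0.38,-0.35,0],-0.32]
    - [[0.5,-0.4,0],-0.43]
    - [[0.63,-0.44,0],-0.55]
    - [[0.75,-0.47,0],-0.67]
    - [[0.88,-0.49,0],-0.79]
    - [[1,-0.5,0],-0.9]

```text
clock: 2.1
eef_pos: [0.2923, -0.3572, 0.2483]
ee_rot: [[0.438, 0.899, 0.0], [0.899, -0.438, -0.0], [0.0, 0.0, -1.0]]
ft_force: [-0.1, -0.1, -0.0]
finger_gap: 1.004
finger_force: 0.0
```

```bash
python3 go.py .451 -.169 .248 82
```

```text
t 2.1 p [ 0.2923 -0.3572  0.2483] yaw 64.0 tilt [ 0. -0. -1.] q [-58.  15.  99.   0.  66. -32.] F [-0.1 -0.1 -0. ] M [ 0.04 -0.05 -0.  ] gap 1.004 0.0
shift [1.989 0.501 0.002] turn -0.6
```

>>> jog_arm:
  increments:
    - [[0.12,0.06,0],-0.08]
    - [[0.25,0.13,0],-0.16]
    - [[0.38,0.2,0],-0.24]
    - [[0.5,0.28,0],-0.32]
    - [[0.63,0.35,0],-0.4]
    - [[0.75,0.41,0],-0.48]
    - [[0.88,0.46,0],-0.54]
    - [[1,0.5,0],-0.6]

```text
clock: 3.1
eef_pos: [0.3991, -0.2759, 0.2483]
ee_rot: [[0.141, 0.99, -0.0], [0.99, -0.141, 0.0], [0.0, -0.0, -1.0]]
ft_force: [0.2, 0.6, 0.4]
finger_gap: 0.999
finger_force: 0.0
```

```bash
python3 go.py .451 -.169 .19 82
```

```text
t 3.1 p [ 0.3991 -0.2759  0.2483] yaw 81.9 tilt [-0.  0. -1.] q [-42.  17.  96.  -0.  67. -34.] F [0.2 0.6 0.4] M [ 0.01  0.04 -0.04] gap 0.999 0.0
shift [0.943 0.302 0.486] turn -0.004
```

>>> jog_arm:
  increments:
    - [[0.12,0.04,0],0]
    - [[0.25,0.08,0],0]
    - [[0.38,0.12,0],0]
    - [[0.5,0.16,0],0]
    - [[0.63,0.2,0],0]
    - [[0.75,0.25,0.05],0]
    - [[0.88,0.29,0.1],0]
    - [[0.94,0.3,0.2],0]

```text
clock: 4.1
eef_pos: [0.4507, -0.1693, 0.2237]
ee_rot: [[0.142, 0.99, 0.0], [0.99, -0.142, -0.0], [-0.0, 0.0, -1.0]]
ft_force: [-0.3, -0.0, -1.0]
finger_gap: 1.0
finger_force: 0.0
```

```bash
python3 go.py .451 -.169 .122 82; python3 - <<'E'
from station import env
import cv2,numpy as np
o=[]
for n,(x0,y0) in (("top",(285,170)),("side",(240,100))):
    a=env.read_camera(n)["image"][y0:y0+100,x0:x0+75,::-1]; o.append(cv2.resize(a,None,fx=5.3,fy=5.3,interpolation=cv2.INTER_CUBIC))
cv2.imwrite("pics/grasp.png",np.hstack(o))
E
```

```text
t 4.1 p [ 0.4507 -0.1693  0.2237] yaw 81.8 tilt [ 3.e-04 -1.e-04 -1.e+00] q [-28.  19.  99.   0.  63. -20.] F [-0.3 -0.  -1. ] M [ 0.04 -0.07  0.01] gap 1.0 0.0
shift [0.003 0.002 0.847] turn -0.006
```

View pics/grasp.png

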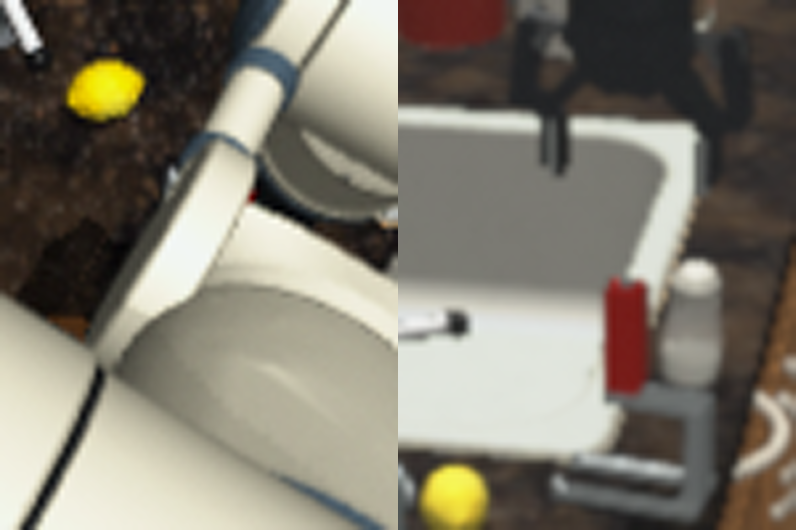

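The side crop shows the fingers at columns 555 and 703 (middle 629) and the grip below at 626, so they are aligned. I'll descend.

>>> jog_arm:
  increments:
    - [[0,0,0.12],0]
    - [[0,0,0.25],0]
    - [[0,0,0.38],0]
    - [[0,0,0.5],0]
    - [[0,0,0.62],0]
    - [[0,0,0.74],0]
    - [[0,0,0.82],0]
    - [[0,0,0.85],0]

```text
clock: 5.2
eef_pos: [0.45, -0.1704, 0.1219]
ee_rot: [[0.144, 0.99, -0.001], [0.99, -0.144, 0.0], [0.0, -0.001, -1.0]]
ft_force: [0.3, -0.2, -0.0]
finger_gap: 0.994
finger_force: 0.0
```

>>> jog_arm:
  increments:
    - [[0,0,0],0]
    - [[0,0,0],0]
    - [[0,0,0],0]
    - [[0,0,0],0]
    - [[0,0,0],0]
    - [[0,0,0],0]
    - [[0,0,0],0]
    - [[0,0,0],0]
  jaw: 0

```text
clock: 6.2
eef_pos: [0.4503, -0.1703, 0.1224]
ee_rot: [[0.143, 0.99, 0.0], [0.99, -0.143, -0.0], [-0.0, 0.0, -1.0]]
ft_force: [1.4, 0.7, 4.5]
finger_gap: 0.269
finger_force: 61.8
```

```bash
python3 go.py .451 -.169 .122 82
```

```text
t 6.2 p [ 0.4503 -0.1703  0.1224] yaw 81.8 tilt [ 4.e-04 -2.e-04 -1.e+00] q [-28.  27. 105.   0.  48. -20.] F [1.4 0.7 4.5] M [ 0.08 -0.12  0.01] gap 0.269 61.8
shift [0.011 0.004 0.003] turn -0.008
```

>>> jog_arm:
  increments:
    - [[0,0,-0.06],0]
    - [[0,-0.02,-0.2],0]
    - [[0.05,-0.06,-0.36],0]
    - [[0.12,-0.1,-0.52],0]
    - [[0.22,-0.15,-0.68],0]
    - [[0.32,-0.2,-0.82],0]
    - [[0.42,-0.23,-0.92],0]
    - [[0.5,-0.25,-0.95],0]

```text
clock: 7.2
eef_pos: [0.4291, -0.106, 0.2369]
ee_rot: [[0.143, 0.99, 0.001], [0.99, -0.143, -0.0], [-0.0, 0.001, -1.0]]
ft_force: [0.4, 0.6, -3.4]
finger_gap: 0.274
finger_force: 61.0
```

>>> jog_arm:
  increments:
    - [[0.12,0,0],0]
    - [[0.25,0,0],0]
    - [[0.38,0,0],0]
    - [[0.5,0,0],0]
    - [[0.63,0,0],0]
    - [[0.75,0,0],0]
    - [[0.88,0,0],0]
    - [[1,0,0],0]

```text
clock: 8.2
eef_pos: [0.4464, 0.0133, 0.2363]
ee_rot: [[0.143, 0.99, 0.0], [0.99, -0.143, 0.0], [0.0, -0.0, -1.0]]
ft_force: [0.6, -0.2, -2.8]
finger_gap: 0.274
finger_force: 61.0
```

```bash
python3 go.py .477 .178 .226 82
```

```text
t 8.2 p [0.4464 0.0133 0.2363] yaw 81.8 tilt [ 0.e+00  1.e-04 -1.e+00] q [ -6.  15. 102.   0.  63.   2.] F [ 0.6 -0.2 -2.8] M [ 0.01 -0.02  0.02] gap 0.274 61.0
shift [1.395 0.056 0.086] turn -0.008
```

>>> jog_arm:
  increments:
    - [[0.12,0,0],0]
    - [[0.25,0,0],0]
    - [[0.38,0,0],0]
    - [[0.5,0,0],0]
    - [[0.63,0,0],0]
    - [[0.75,0,0],0]
    - [[0.88,0,0],0]
    - [[1,0,0],0]

```text
clock: 9.2
eef_pos: [0.4636, 0.132, 0.2363]
ee_rot: [[0.143, 0.99, 0.0], [0.99, -0.143, 0.0], [0.0, 0.0, -1.0]]
ft_force: [-0.1, 0.2, -2.2]
finger_gap: 0.275
finger_force: 61.0
```

>>> jog_arm:
  increments:
    - [[0.12,0,0],0]
    - [[0.24,0.02,0],0]
    - [[0.34,0.04,0.02],0]
    - [[0.39,0.05,0.05],0]
    - [[0.39,0.05,0.08],0]
    - [[0.39,0.05,0.085],0]
    - [[0.39,0.05,0.085],0]
    - [[0.39,0.05,0.085],0]

```text
clock: 10.2
eef_pos: [0.4761, 0.1762, 0.2262]
ee_rot: [[0.144, 0.99, 0.0], [0.99, -0.144, 0.0], [0.0, 0.0, -1.0]]
ft_force: [-1.2, 0.1, -2.3]
finger_gap: 0.277
finger_force: 60.9
```

```bash
python3 go.py .477 .178 .226 82; python3 - <<'E'
from station import env
from h import *
import cv2
E12=[(0,1),(2,3),(4,5),(6,7),(0,2),(1,3),(4,6),(5,7),(0,4),(1,5),(2,6),(3,7)]
p=env.get_state()["eef_pos"]
o=[]
for n,(x0,y0) in (("top",(200,130)),("side",(190,150))):
    a=env.read_camera(n)["image"][y0:y0+75,x0:x0+75,::-1]; k=8
    a=np.ascontiguousarray(a); a=cv2.resize(a,None,fx=k,fy=k,interpolation=cv2.INTER_CUBIC); a0=a.copy()
    for B in puller_pts(p[0],p[1],np.radians(-8.2),p[2]-.1224)[:4]:
        q=[((proj(n,X)-[x0,y0]+.5)*k-.5).astype(int) for X in B]
        for i,j in E12: cv2.line(a,tuple(map(int,q[i])),tuple(map(int,q[j])),(0,255,255),1)
    o.append(a if n=="side" else a); 
cv2.imwrite("pics/ins.png",cv2.resize(np.hstack(o),(800,400)))
E
```

```text
t 10.2 p [0.4761 0.1762 0.2262] yaw 81.7 tilt [ 2.e-04  0.e+00 -1.e+00] q [14. 20. 95. -0. 65. 22.] F [-1.2  0.1 -2.3] M [ 0.    0.02 -0.01] gap 0.277 60.9
shift [0.016 0.005 0.002] turn -0.009
```

View pics/ins.png

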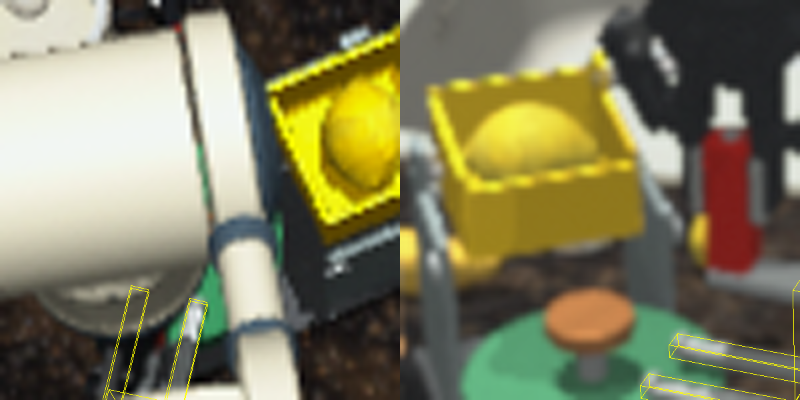

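```bash
python3 - <<'E'
from h import *
f=lambda u,v:((u-400+.5)/5.333-.5+190,(v+.5)/5.333-.5+150)
print("neck low",ray("side",f(593,379),.096),"neck up",ray("side",f(593,352),.122-.006), "knob",ray("side",f(589,305),.134))
for u,v in((672,338),(643,380),(669,345)): print(ray("side",f(u,v),.1038+.011))
q=lambda X:((proj("side",X)-[190,150]+.5)*5.333-.5+[400,0]).round(0)
print(q([.556,.168,.096]),q([.556,.168,.134]),q([.556,.168,.122]))
E
```

```text
neck low [0.55389777 0.17208931 0.096     ] neck up [0.5517392  0.17600508 0.116     ] knob [0.55749366 0.15914914 0.134     ]
[0.51448875 0.15385689 0.1148    ]
[0.51992962 0.19490626 0.1148    ]
[0.51446065 0.1606635  0.1148    ]
[591. 374.] [587. 314.] [589. 333.]
```

>>> jog_arm:
  increments:
    - [[0.025,0,0],0]
    - [[0.025,0.06,0],0]
    - [[0.025,0.12,0],0]
    - [[0.025,0.18,0],0]
    - [[0.025,0.24,0],0]
    - [[0.025,0.3,0],0]
    - [[0.025,0.36,0],0]
    - [[0.025,0.4,0],0]

```text
clock: 11.3
eef_pos: [0.5245, 0.1725, 0.226]
ee_rot: [[0.143, 0.99, 0.0], [0.99, -0.143, 0.0], [0.0, 0.0, -1.0]]
ft_force: [-0.5, 0.2, -2.1]
finger_gap: 0.271
finger_force: 60.8
```

>>> jog_arm:
  increments:
    - [[0,0.04,0],0]
    - [[0,0.08,0],0]
    - [[0,0.12,0],0]
    - [[0,0.16,0],0]
    - [[0,0.2,0],0]
    - [[0,0.24,0],0]
    - [[0,0.275,0],0]
    - [[0,0.275,0],0]

```text
clock: 12.3
eef_pos: [0.5569, 0.1677, 0.226]
ee_rot: [[0.143, 0.99, 0.0], [0.99, -0.143, 0.0], [0.0, 0.0, -1.0]]
ft_force: [-0.3, -0.6, -1.8]
finger_gap: 0.273
finger_force: 60.7
```

```bash
python3 go.py .556 .167 .226 82; python3 - <<'E'
from station import env
import cv2
a=env.read_camera("side")["image"][150:225,190:290,::-1]
cv2.imwrite("pics/ins2.png",cv2.resize(a,(800,600),interpolation=cv2.INTER_CUBIC))
E
```

```text
t 12.3 p [0.5569 0.1677 0.226 ] yaw 81.8 tilt [ 0.  0. -1.] q [11. 26. 85. -0. 69. 19.] F [-0.3 -0.6 -1.8] M [-0.02 -0.04 -0.04] gap 0.273 60.7
shift [-0.007 -0.007  0.   ] turn -0.008
```

View pics/ins2.png

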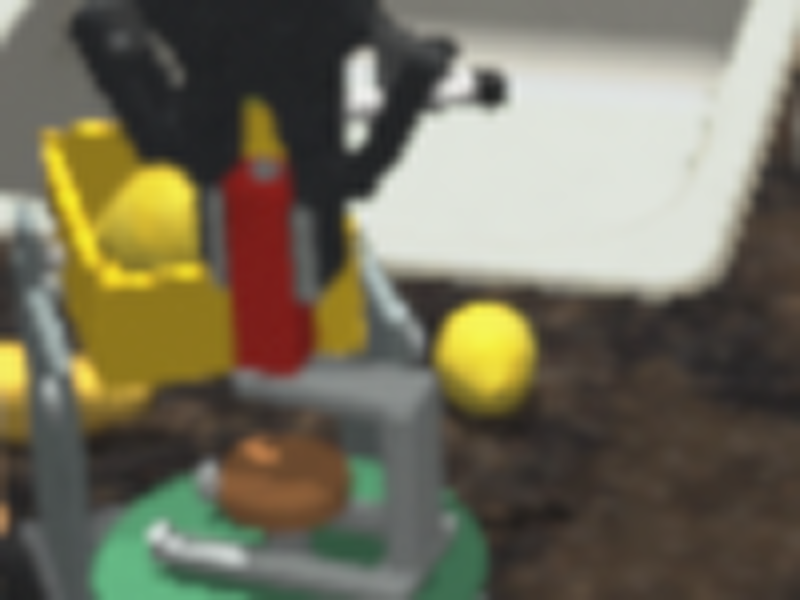

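The fork is under the knob head, neck between the prongs, with no contact force. Pulling straight up.

>>> jog_arm:
  increments:
    - [[0,0,-0.05],0]
    - [[0,0,-0.09],0]
    - [[0,0,-0.13],0]
    - [[0,0,-0.17],0]
    - [[0,0,-0.21],0]
    - [[0,0,-0.25],0]
    - [[0,0,-0.29],0]
    - [[0,0,-0.33],0]

```text
clock: 13.35
eef_pos: [0.5567, 0.1678, 0.2661]
ee_rot: [[0.143, 0.99, 0.0], [0.99, -0.143, 0.0], [0.0, 0.0, -1.0]]
ft_force: [0.3, 0.7, -4.4]
finger_gap: 0.271
finger_force: 61.5
```

>>> jog_arm:
  increments:
    - [[0,0,-0.04],0]
    - [[0,0,-0.09],0]
    - [[0,0,-0.15],0]
    - [[0,0,-0.22],0]
    - [[0,0,-0.29],0]
    - [[0,0,-0.35],0]
    - [[0,0,-0.38],0]
    - [[0,0,-0.39],0]

```text
clock: 14.35
eef_pos: [0.5567, 0.1678, 0.3126]
ee_rot: [[0.143, 0.99, 0.0], [0.99, -0.143, 0.0], [0.0, 0.0, -1.0]]
ft_force: [-0.8, -0.6, -4.8]
finger_gap: 0.275
finger_force: 61.6
```

```bash
python3 go.py .47 .20 .31 90
```

```text
t 14.35 p [0.5567 0.1678 0.3126] yaw 81.8 tilt [ 1.e-04  0.e+00 -1.e+00] q [11. 22. 78. -0. 80. 19.] F [-0.8 -0.6 -4.8] M [-0.05  0.   -0.03] gap 0.275 61.6
shift [ 0.162 -0.753  0.022] turn -0.275
```

>>> jog_arm:
  increments:
    - [[0.01,-0.04,0],0]
    - [[0.03,-0.13,0],0]
    - [[0.06,-0.26,0],0]
    - [[0.09,-0.4,0],0]
    - [[0.13,-0.54,0],0]
    - [[0.19,-0.67,0],0]
    - [[0.27,-0.78,0],0]
    - [[0.37,-0.86,0],0]

```text
clock: 15.35
eef_pos: [0.4602, 0.2275, 0.3126]
ee_rot: [[0.143, 0.99, 0.0], [0.99, -0.143, 0.0], [0.0, 0.0, -1.0]]
ft_force: [0.1, 0.5, -4.6]
finger_gap: 0.276
finger_force: 61.6
```

>>> jog_arm:
  increments:
    - [[0.11,-0.04,0],0]
    - [[0.23,-0.08,0],0]
    - [[0.36,-0.1,0],0]
    - [[0.49,-0.11,0],0]
    - [[0.62,-0.12,0],0]
    - [[0.75,-0.12,0],0]
    - [[0.88,-0.12,0],0]
    - [[1,-0.12,0],0]

```text
clock: 16.35
eef_pos: [0.464, 0.3484, 0.3124]
ee_rot: [[0.143, 0.99, -0.0], [0.99, -0.143, 0.0], [0.0, -0.0, -1.0]]
ft_force: [-0.5, 0.1, -5.5]
finger_gap: 0.271
finger_force: 61.7
```

```bash
python3 go.py .454 .366 .185 82
```

```text
t 16.35 p [0.464  0.3484 0.3124] yaw 81.8 tilt [-0.  0. -1.] q [31. 21. 78.  0. 80. 39.] F [-0.5  0.1 -5.5] M [ 0.02 -0.08  0.01] gap 0.271 61.7
shift [ 0.133 -0.104  1.062] turn -0.008
```

>>> jog_arm:
  increments:
    - [[0.05,-0.03,0.06],0]
    - [[0.1,-0.07,0.18],0]
    - [[0.13,-0.1,0.32],0]
    - [[0.13,-0.1,0.48],0]
    - [[0.13,-0.1,0.64],0]
    - [[0.13,-0.1,0.79],0]
    - [[0.13,-0.1,0.91],0]
    - [[0.13,-0.1,0.98],0]

```text
clock: 17.35
eef_pos: [0.4538, 0.3642, 0.1938]
ee_rot: [[0.143, 0.99, -0.001], [0.99, -0.143, -0.001], [-0.001, -0.001, -1.0]]
ft_force: [-0.1, 0.8, -5.0]
finger_gap: 0.274
finger_force: 61.7
```

```bash
python3 go.py .454 .366 .1704 82; python3 - <<'E'
from station import env
import cv2,numpy as np
o=[]
for n,(x0,y0) in (("top",(130,160)),("side",(190,210))):
    a=env.read_camera(n)["image"][y0:y0+100,x0:x0+100,::-1]; o.append(cv2.resize(a,(400,400),interpolation=cv2.INTER_CUBIC))
cv2.imwrite("pics/triv.png",np.hstack(o))
E
```

```text
t 17.35 p [0.4538 0.3642 0.1938] yaw 81.8 tilt [-9.e-04 -6.e-04 -1.e+00] q [33. 28. 87. -0. 65. 41.] F [-0.1  0.8 -5. ] M [-0.01 -0.01 -0.04] gap 0.274 61.7
shift [0.015 0.    0.195] turn -0.008
```

View pics/triv.png

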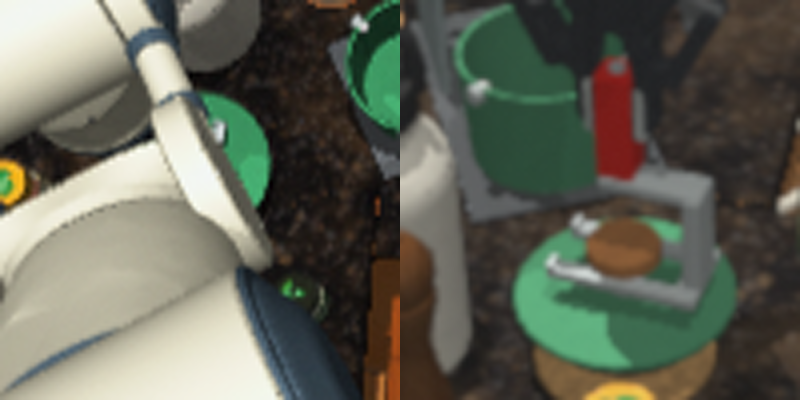

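```bash
python3 - <<'E'
from h import *
f=lambda u,v:((u-400+.5)/4-.5+190,(v+.5)/4-.5+210)
z=.0534
print(ray("side",f(625.5,291),z), [ray("side",f(*p),z) for p in((513,293),(738,288),(625,367))])
for c in((.454,.366),(.4526,.3669)):
  P=np.array([proj("side",[c[0]+.07*np.cos(a),c[1]+.07*np.sin(a),z]) for a in np.linspace(0,6.28,100)])
  P=(P-[190,210]+.5)*4-.5+[400,0]; print(P.min(0),P.max(0))
E
```

```text
[0.45082938 0.36810204 0.0534    ] [array([0.51966681, 0.38306368, 0.0534    ]), array([0.38224916, 0.35224022, 0.0534    ]), array([0.43572728, 0.43408843, 0.0534    ])]
[509.56008085 216.88935513] [733.07159827 366.62335496]
[511.31706033 218.00052894] [735.01620077 367.97579669]
```

>>> jog_arm:
  increments:
    - [[-0.005,0.01,0.05],0]
    - [[-0.01,0.012,0.1],0]
    - [[-0.01,0.012,0.14],0]
    - [[-0.01,0.012,0.16],0]
    - [[-0.01,0.012,0.175],0]
    - [[-0.01,0.012,0.19],0]
    - [[-0.01,0.012,0.205],0]
    - [[-0.01,0.012,0.22],0]

```text
clock: 18.45
eef_pos: [0.4556, 0.3632, 0.1686]
ee_rot: [[0.143, 0.99, 0.0], [0.99, -0.143, 0.0], [0.0, 0.0, -1.0]]
ft_force: [-0.4, 0.1, -1.9]
finger_gap: 0.269
finger_force: 61.9
```

>>> jog_arm:
  increments:
    - [[0,0,0.02],0]
    - [[0,0,0.035],0]
    - [[0,0,0.05],0]
    - [[0,0,0.055],0]
    - [[0,0,0.055],0]
    - [[0,0,0.055],0]
    - [[0,0,0.055],0]
    - [[0,0,0.055],0]

```text
clock: 19.45
eef_pos: [0.4554, 0.3631, 0.1619]
ee_rot: [[0.143, 0.99, 0.0], [0.99, -0.143, 0.0], [0.0, 0.0, -1.0]]
ft_force: [0.4, -0.1, -2.3]
finger_gap: 0.272
finger_force: 61.9
```

```bash
python3 go.py .32 .43 .161 82
```

```text
t 19.45 p [0.4554 0.3631 0.1619] yaw 81.8 tilt [ 1.e-04  1.e-04 -1.e+00] q [33. 30. 89.  0. 61. 41.] F [ 0.4 -0.1 -2.3] M [ 0.02 -0.04 -0.  ] gap 0.272 61.9
shift [ 0.39  -1.197  0.008] turn -0.008
```

>>> jog_arm:
  increments:
    - [[0,-0.05,0],0]
    - [[0,-0.15,0],0]
    - [[0,-0.28,0],0]
    - [[0,-0.42,0],0]
    - [[0,-0.57,0],0]
    - [[0,-0.72,0],0]
    - [[0,-0.87,0],0]
    - [[0,-1,0],0]

```text
clock: 20.45
eef_pos: [0.3354, 0.3805, 0.1619]
ee_rot: [[0.143, 0.99, 0.0], [0.99, -0.143, 0.0], [0.0, -0.0, -1.0]]
ft_force: [0.1, 1.0, -2.7]
finger_gap: 0.273
finger_force: 62.0
```

>>> jog_arm:
  increments:
    - [[0.06,-0.07,0],0]
    - [[0.13,-0.13,0.03],0]
    - [[0.2,-0.18,0.1],0]
    - [[0.27,-0.2,0.18],0]
    - [[0.34,-0.2,0.25],0]
    - [[0.39,-0.2,0.28],0]
    - [[0.39,-0.2,0.29],0]
    - [[0.39,-0.2,0.3],0]

```text
clock: 21.45
eef_pos: [0.3197, 0.4299, 0.1259]
ee_rot: [[0.143, 0.99, 0.0], [0.99, -0.143, 0.0], [0.0, 0.0, -1.0]]
ft_force: [0.8, 0.2, -2.0]
finger_gap: 0.271
finger_force: 61.9
```

```bash
python3 go.py .32 .43 .1224 82
```

```text
t 21.45 p [0.3197 0.4299 0.1259] yaw 81.8 tilt [ 1.e-04  0.e+00 -1.e+00] q [47. 30. 97. -0. 52. 55.] F [ 0.8  0.2 -2. ] M [-0.04 -0.07 -0.03] gap 0.271 61.9
shift [0.001 0.002 0.029] turn -0.008
```

>>> jog_arm:
  increments:
    - [[0,0,0.01],0]
    - [[0,0,0.02],0]
    - [[0,0,0.03],0]
    - [[0,0,0.032],0]
    - [[0,0,0.032],0]
    - [[0,0,0.032],0]
    - [[0,0,0.032],0]
    - [[0,0,0.032],0]

```text
clock: 22.45
eef_pos: [0.3198, 0.4302, 0.1224]
ee_rot: [[0.143, 0.99, 0.001], [0.99, -0.143, 0.0], [0.0, 0.0, -1.0]]
ft_force: [1.4, -2.3, 5.8]
finger_gap: 0.274
finger_force: 62.8
```

>>> jog_arm:
  increments:
    - [[0,0,0],0]
    - [[0,0,0],0]
    - [[0,0,0],0]
    - [[0,0,0],0]
    - [[0,0,0],0]
    - [[0,0,0],0]
    - [[0,0,0],0]
    - [[0,0,0],0]
  jaw: 1

```text
clock: 23.45
eef_pos: [0.3196, 0.4301, 0.122]
ee_rot: [[0.143, 0.99, -0.0], [0.99, -0.143, -0.0], [-0.0, -0.0, -1.0]]
ft_force: [-1.1, 0.8, 0.2]
finger_gap: 1.001
finger_force: 0.0
```

>>> jog_arm:
  increments:
    - [[0,0,-0.06],0]
    - [[0,0,-0.18],0]
    - [[0,0,-0.34],0]
    - [[0,0,-0.5],0]
    - [[0,0,-0.66],0]
    - [[0,0,-0.8],0]
    - [[0,0,-0.92],0]
    - [[0,0,-1],0]

```text
clock: 24.45
eef_pos: [0.3197, 0.4302, 0.2433]
ee_rot: [[0.143, 0.99, 0.001], [0.99, -0.143, 0.001], [0.001, 0.001, -1.0]]
ft_force: [-0.3, 0.6, 0.4]
finger_gap: 1.002
finger_force: 0.0
```

```bash
python3 go.py .3197 .43 .25 82; python3 - <<'E'
from station import env
import cv2
a=env.read_camera("side")["image"][:,:,::-1]
cv2.imwrite("pics/stand.png",cv2.resize(a,(800,600)))
E
```

```text
t 24.45 p [0.3197 0.4302 0.2433] yaw 81.8 tilt [ 7.e-04  8.e-04 -1.e+00] q [47. 21. 90.  0. 68. 55.] F [-0.3  0.6  0.4] M [-0.01  0.   -0.01] gap 1.002 0.0
shift [-0.001  0.    -0.056] turn -0.008
```

View pics/stand.png

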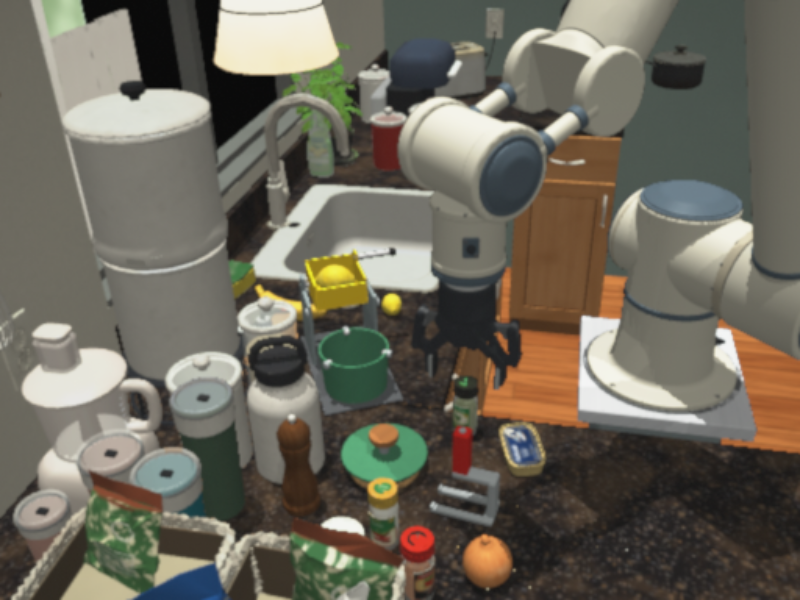

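The lid sits on the trivet, knob up at (384,437), and the puller stands upright at (468,490). On to the skip pin.

>>> jog_arm:
  increments:
    - [[-0.06,0.04,0],0.04]
    - [[-0.18,0.12,0],0.1]
    - [[-0.32,0.21,0],0.18]
    - [[-0.46,0.31,0],0.27]
    - [[-0.6,0.4,0],0.35]
    - [[-0.74,0.5,0],0.43]
    - [[-0.87,0.6,0],0.52]
    - [[-1,0.7,0],0.6]

```text
clock: 25.5
eef_pos: [0.386, 0.2974, 0.2418]
ee_rot: [[0.446, 0.895, -0.0], [0.895, -0.446, -0.0], [-0.001, -0.0, -1.0]]
ft_force: [-0.0, 0.2, 0.6]
finger_gap: 0.998
finger_force: 0.0
```

```bash
python3 go.py .5403 -.0287 .243 28
```

```text
t 25.5 p [0.386  0.2974 0.2418] yaw 63.5 tilt [-4.e-04 -4.e-04 -1.e+00] q [31. 18. 96. -0. 66. 57.] F [-0.   0.2  0.6] M [ 0.01 -0.   -0.01] gap 0.998 0.0
shift [-1.86   2.362 -0.009] turn 1.185
```

>>> jog_arm:
  increments:
    - [[-0.1,0.12,0],0.07]
    - [[-0.2,0.25,-0.02],0.15]
    - [[-0.3,0.38,-0.04],0.22]
    - [[-0.4,0.5,-0.06],0.3]
    - [[-0.5,0.63,-0.08],0.37]
    - [[-0.6,0.75,-0.1],0.45]
    - [[-0.7,0.88,-0.12],0.52]
    - [[-0.9,1,-0.12],0.6]
  jaw: 0.45

```text
clock: 26.5
eef_pos: [0.4457, 0.1477, 0.2563]
ee_rot: [[0.7, 0.714, 0.0], [0.714, -0.7, -0.0], [0.0, 0.0, -1.0]]
ft_force: [0.2, -1.0, -0.1]
finger_gap: 0.449
finger_force: 0.0
```

```bash
python3 go.py .5403 -.0287 .243 28
```

```text
t 26.5 p [0.4457 0.1477 0.2563] yaw 45.6 tilt [ 1.e-04 -1.e-04 -1.e+00] q [11. 15. 98. -0. 67. 55.] F [ 0.2 -1.  -0.1] M [ 0.08  0.   -0.01] gap 0.449 0.0
shift [-0.498  1.592  0.111] turn 0.586
```

>>> jog_arm:
  increments:
    - [[-0.06,0.12,0],0.07]
    - [[-0.12,0.25,0],0.15]
    - [[-0.18,0.38,0],0.22]
    - [[-0.25,0.5,0],0.3]
    - [[-0.32,0.63,0],0.37]
    - [[-0.38,0.75,0],0.45]
    - [[-0.44,0.88,0],0.52]
    - [[-0.5,1,0],0.59]

```text
clock: 27.5
eef_pos: [0.49, 0.0216, 0.2564]
ee_rot: [[0.884, 0.468, 0.0], [0.468, -0.884, 0.0], [0.0, 0.0, -1.0]]
ft_force: [0.1, -0.2, -0.2]
finger_gap: 0.452
finger_force: 0.0
```

```bash
python3 go.py .5403 -.0287 .243 28
```

```text
t 27.5 p [0.49   0.0216 0.2564] yaw 27.9 tilt [ 0.  0. -1.] q [-4. 17. 95.  0. 68. 58.] F [ 0.1 -0.2 -0.2] M [-0.02 -0.01  0.04] gap 0.452 0.0
shift [0.174 0.567 0.112] turn -0.003
```

>>> jog_arm:
  increments:
    - [[0.04,0.12,0],0]
    - [[0.08,0.25,0],0]
    - [[0.12,0.38,0],0]
    - [[0.15,0.48,0],0]
    - [[0.17,0.55,0],0]
    - [[0.17,0.57,0.04],0]
    - [[0.17,0.57,0.1],0]
    - [[0.17,0.57,0.2],0]

```text
clock: 28.5
eef_pos: [0.5396, -0.0278, 0.2319]
ee_rot: [[0.882, 0.471, 0.0], [0.471, -0.882, 0.0], [0.0, 0.0, -1.0]]
ft_force: [0.9, -0.4, -0.0]
finger_gap: 0.448
finger_force: 0.0
```

```bash
python3 go.py .5403 -.0287 .183 27.7; python3 - <<'E'
from station import env
import cv2
from h import *
a=env.read_camera("side")["image"][:,:,::-1].copy(); cv2.imwrite("pics/pinfull.png",a)
# dark ball & white pin near projection
p=proj("side",[.529,-.034,.183]); print(p)
x,y=map(int,p); g=cv2.cvtColor(a,cv2.COLOR_BGR2GRAY)[y-16:y+12,x-30:x+20]; print("\n".join("".join("#" if v<50 else "+" if v<110 else "-" if v<170 else "." for v in r) for r in g))
E
```

```text
t 28.5 p [ 0.5396 -0.0278  0.2319] yaw 28.1 tilt [ 2.e-04  0.e+00 -1.e+00] q [-9. 22. 90.  0. 67. 53.] F [ 0.9 -0.4 -0. ] M [ 0.02  0.01 -0.01] gap 0.448 0.0
shift [0.002 0.009 0.407] turn 0.013
[249.61745546 160.85190583]
----------------------+###++####++++--------------
----------------------+##+++####++----------------
----------------------+##+++####++----------------
----------------------+##+++####++----------------
----------------------++#+++####++----------------
-----------------------+++++####++----------------
-------------------------+++####++----------------
-------------------------+++####++----------------
--------------------------+++###++----------------
-------.....--------------+++##+++----------------
----...................----++++++-----------------
-..........................-+-----..--------------
............................-....................-
..................................................
..............................---.................
.............................-+++-................
..........................----+##+-...............
.....................---------+##+-...............
......--.............---------++++-...............
-....-----..........-------....--.................
-----------..-------..............................
--------------....................................
-------+---.......................................
---------.........................................
---------.........................................
----------........................................
.---------........................................
..------+--.......................................
```

>>> jog_arm:
  increments:
    - [[0.07,0.01,0],0]
    - [[0.07,0.01,0.05],0]
    - [[0.07,0.01,0.12],0]
    - [[0.07,0.01,0.2],0]
    - [[0.07,0.01,0.28],0]
    - [[0.07,0.01,0.35],0]
    - [[0.07,0.01,0.38],0]
    - [[0.07,0.01,0.38],0]

```text
clock: 29.55
eef_pos: [0.5477, -0.0252, 0.1867]
ee_rot: [[0.882, 0.47, -0.0], [0.47, -0.882, 0.0], [-0.0, -0.0, -1.0]]
ft_force: [-0.3, 0.6, -0.3]
finger_gap: 0.452
finger_force: 0.0
```

>>> jog_arm:
  increments:
    - [[0,0,0],0]
    - [[0,0,0],0]
    - [[0,0,0],0]
    - [[0,0,0],0]
    - [[0,0,0],0]
    - [[0,0,0],0]
    - [[0,0,0],0]
    - [[0,0,0],0]
  jaw: 0.22

```text
clock: 30.55
eef_pos: [0.5477, -0.0252, 0.1869]
ee_rot: [[0.882, 0.47, 0.0], [0.47, -0.882, -0.0], [0.0, 0.0, -1.0]]
ft_force: [0.2, -0.6, 0.2]
finger_gap: 0.219
finger_force: 0.0
```

```bash
python3 go.py .549 -.024 .183 27.7
```

```text
t 30.55 p [ 0.5477 -0.0252  0.1869] yaw 28.1 tilt [ 0. -0. -1.] q [-9. 26. 92.  0. 62. 53.] F [ 0.2 -0.6  0.2] M [ 0.02  0.01 -0.01] gap 0.219 0.0
shift [ 0.014 -0.004  0.032] turn 0.012
```

```bash
python3 - <<'E'
import numpy as np
f=lambda d:np.array([-( -100*np.cos(np.radians(35.6+d))),-100*np.sin(np.radians(35.6+d))])/120
for k in range(3):
    d0=k*36.3
    print([list((f(d0+i*36.3/8)-f(d0)).round(2)) for i in range(1,9)])
E
```

```text
[[np.float64(-0.04), np.float64(-0.05)], [np.float64(-0.08), np.float64(-0.1)], [np.float64(-0.13), np.float64(-0.15)], [np.float64(-0.18), np.float64(-0.19)], [np.float64(-0.24), np.float64(-0.22)], [np.float64(-0.3), np.float64(-0.26)], [np.float64(-0.36), np.float64(-0.28)], [np.float64(-0.42), np.float64(-0.31)]]
[[np.float64(-0.06), np.float64(-0.02)], [np.float64(-0.13), np.float64(-0.03)], [np.float64(-0.19), np.float64(-0.04)], [np.float64(-0.26), np.float64(-0.04)], [np.float64(-0.33), np.float64(-0.04)], [np.float64(-0.39), np.float64(-0.03)], [np.float64(-0.46), np.float64(-0.02)], [np.float64(-0.52), np.float64(0.0)]]
[[np.float64(-0.06), np.float64(0.02)], [np.float64(-0.12), np.float64(0.05)], [np.float64(-0.18), np.float64(0.08)], [np.float64(-0.23), np.float64(0.12)], [np.float64(-0.29), np.float64(0.16)], [np.float64(-0.33), np.float64(0.21)], [np.float64(-0.38), np.float64(0.26)], [np.float64(-0.42), np.float64(0.31)]]
```

>>> jog_arm:
  increments:
    - [[0,-0.04,-0.05],0]
    - [[0,-0.08,-0.1],0]
    - [[0,-0.13,-0.15],0]
    - [[0,-0.18,-0.19],0]
    - [[0,-0.24,-0.22],0]
    - [[0,-0.3,-0.26],0]
    - [[0,-0.36,-0.28],0]
    - [[0,-0.42,-0.31],0]

```text
clock: 31.55
eef_pos: [0.5236, 0.0198, 0.2241]
ee_rot: [[0.882, 0.471, -0.001], [0.471, -0.882, 0.0], [-0.0, -0.0, -1.0]]
ft_force: [-0.5, -0.8, -0.2]
finger_gap: 0.22
finger_force: 0.7
```

>>> jog_arm:
  increments:
    - [[0,-0.06,-0.02],0]
    - [[0,-0.13,-0.03],0]
    - [[0,-0.19,-0.04],0]
    - [[0,-0.26,-0.04],0]
    - [[0,-0.33,-0.04],0]
    - [[0,-0.39,-0.03],0]
    - [[0,-0.46,-0.02],0]
    - [[0,-0.52,0],0]

```text
clock: 32.55
eef_pos: [0.4944, 0.0748, 0.2239]
ee_rot: [[0.882, 0.471, -0.0], [0.471, -0.882, 0.0], [0.0, -0.0, -1.0]]
ft_force: [-0.3, 0.0, -0.4]
finger_gap: 0.22
finger_force: 0.0
```

>>> jog_arm:
  increments:
    - [[0,-0.06,0.02],0]
    - [[0,-0.12,0.05],0]
    - [[0,-0.18,0.08],0]
    - [[0,-0.23,0.12],0]
    - [[0,-0.29,0.16],0]
    - [[0,-0.33,0.21],0]
    - [[0,-0.38,0.26],0]
    - [[0,-0.42,0.31],0]

```text
clock: 33.55
eef_pos: [0.4709, 0.119, 0.1864]
ee_rot: [[0.882, 0.471, 0.0], [0.471, -0.882, -0.0], [0.0, 0.0, -1.0]]
ft_force: [0.2, -0.9, -0.6]
finger_gap: 0.223
finger_force: 0.0
```

```bash
python3 go.py; python3 - <<'E'
from station import env
import cv2
from h import *
for n in("top","side"):
    c=env.read_camera(n); a=c["image"][:,:,::-1].copy(); cv2.imwrite(f"pics/tip_{n}.png",a)
    h=cv2.cvtColor(a,cv2.COLOR_BGR2HSV); m=cv2.inRange(h,(22,120,90),(36,255,255))
    k,l,s,ce=cv2.connectedComponentsWithStats(m)
    print(n,[(s[i].tolist(),ce[i].round(0).tolist()) for i in range(1,k) if s[i][4]>25], "pail",proj(n,[.556,.167,.03]),"hinge",proj(n,[.556+.0395,.167-.075,.125]))
E
```

```text
t 33.55 p [0.4709 0.119  0.1864] yaw 28.1 tilt [ 1.e-04 -1.e-04 -1.e+00] q [  7.  22. 101.  -0.  57.  69.] F [ 0.2 -0.9 -0.6] M [ 0.01 -0.01 -0.02] gap 0.223 0.0
top [([3, 43, 21, 19, 290], [13.0, 51.0]), ([287, 110, 26, 42, 356], [296.0, 129.0]), ([297, 181, 15, 12, 129], [304.0, 186.0])] pail [234.30724629 179.6602991 ] hinge [254.87647673 164.02661557]
side [([149, 172, 15, 18, 126], [156.0, 181.0]), ([199, 172, 44, 41, 1309], [221.0, 191.0]), ([163, 182, 18, 10, 59], [169.0, 187.0]), ([244, 190, 13, 11, 113], [250.0, 195.0]), ([183, 192, 11, 13, 49], [190.0, 196.0]), ([217, 230, 16, 4, 53], [225.0, 232.0]), ([237, 306, 16, 12, 93], [244.0, 311.0]), ([241, 320, 12, 6, 31], [246.0, 322.0])] pail [226.74839666 238.43388596] hinge [218.73132562 196.01979294]
```

The skip has tipped, and a yellow patch shows inside the pail mouth at side (225,232). I'll ease it back along the same arc.

>>> jog_arm:
  increments:
    - [[0,0,0],0]
    - [[0,0.05,-0.05],0]
    - [[0,0.09,-0.1],0]
    - [[0,0.13,-0.15],0]
    - [[0,0.19,-0.19],0]
    - [[0,0.24,-0.23],0]
    - [[0,0.33,-0.28],0]
    - [[0,0.42,-0.31],0]

```text
clock: 34.65
eef_pos: [0.4952, 0.0736, 0.2245]
ee_rot: [[0.882, 0.47, 0.0], [0.47, -0.882, -0.0], [0.0, 0.0, -1.0]]
ft_force: [-0.9, -0.0, 0.2]
finger_gap: 0.218
finger_force: 0.4
```

>>> jog_arm:
  increments:
    - [[0,0.06,-0.02],0]
    - [[0,0.13,-0.03],0]
    - [[0,0.19,-0.04],0]
    - [[0,0.26,-0.04],0]
    - [[0,0.33,-0.04],0]
    - [[0,0.39,-0.03],0]
    - [[0,0.46,-0.02],0]
    - [[0,0.52,0],0]

```text
clock: 35.65
eef_pos: [0.5243, 0.0187, 0.2239]
ee_rot: [[0.882, 0.47, 0.0], [0.47, -0.882, -0.0], [0.0, 0.0, -1.0]]
ft_force: [-0.2, -1.0, 0.0]
finger_gap: 0.221
finger_force: 0.3
```

>>> jog_arm:
  increments:
    - [[0,0.03,0.01],0]
    - [[0,0.06,0.03],0]
    - [[0,0.09,0.04],0]
    - [[0,0.12,0.05],0]
    - [[0,0.15,0.07],0]
    - [[0,0.18,0.09],0]
    - [[0,0.21,0.1],0]
    - [[0,0.24,0.12],0]

```text
clock: 36.65
eef_pos: [0.5377, -0.0064, 0.2096]
ee_rot: [[0.882, 0.47, 0.0], [0.47, -0.882, -0.0], [0.0, 0.0, -1.0]]
ft_force: [1.2, -0.9, -1.3]
finger_gap: 0.222
finger_force: 0.5
```

>>> jog_arm:
  increments:
    - [[0,0.02,0.02],0]
    - [[0,0.05,0.04],0]
    - [[0,0.075,0.065],0]
    - [[0,0.1,0.09],0]
    - [[0,0.12,0.115],0]
    - [[0,0.14,0.14],0]
    - [[0,0.16,0.165],0]
    - [[0,0.18,0.19],0]

```text
clock: 37.65
eef_pos: [0.5479, -0.0254, 0.1867]
ee_rot: [[0.882, 0.471, 0.0], [0.471, -0.882, -0.0], [0.0, 0.0, -1.0]]
ft_force: [0.7, 0.6, -0.1]
finger_gap: 0.222
finger_force: 0.0
```

```bash
cat > yel.py <<'E'
from go import *
import cv2
def run(tag):
  st()
  for n in("top","side"):
    a=env.read_camera(n)["image"][:,:,::-1].copy(); cv2.imwrite(f"pics/{tag}_{n}.png",a); b=cv2.imread(f"pics/{n}0.png")
    for nm,i in(("now",a),("start",b)):
        m=cv2.inRange(cv2.cvtColor(i,cv2.COLOR_BGR2HSV),(22,120,90),(36,255,255)); k,l,s,ce=cv2.connectedComponentsWithStats(m)
        print(n,nm,[s[j].tolist() for j in range(1,k) if s[j][4]>25 and 190<ce[j][0]<310])
run(sys.argv[1])
E
python3 yel.py back
```

```text
t 37.65 p [ 0.5479 -0.0254  0.1867] yaw 28.1 tilt [ 1.e-04 -1.e-04 -1.e+00] q [-9. 26. 92. -0. 61. 53.] F [ 0.7  0.6 -0.1] M [0.01 0.02 0.07] gap 0.222 0.0
top now [[295, 110, 18, 11, 88], [250, 138, 19, 38, 438], [225, 172, 16, 17, 207]]
top start [[287, 110, 26, 43, 366], [249, 134, 39, 42, 950], [297, 181, 15, 12, 131]]
side now [[195, 160, 41, 42, 1203], [244, 187, 13, 14, 147], [219, 229, 17, 6, 76], [237, 306, 16, 12, 90], [242, 320, 11, 5, 28]]
side start [[195, 160, 41, 42, 1208], [244, 187, 13, 14, 148], [236, 306, 17, 12, 78], [241, 320, 12, 5, 27]]
```

The lemon is in the pail: top view shows yellow at (233,180), the pail's centre. The skip's outline matches the start. I'll give it a small extra nudge home, then withdraw.

>>> jog_arm:
  increments:
    - [[0,0.01,0.01],0]
    - [[0,0.02,0.01],0]
    - [[0,0.03,0.01],0]
    - [[0,0.035,0.01],0]
    - [[0,0.04,0.01],0]
    - [[0,0.045,0.01],0]
    - [[0,0.045,0.01],0]
    - [[0,0.045,0.01],0]

```text
clock: 38.75
eef_pos: [0.5495, -0.0288, 0.1855]
ee_rot: [[0.882, 0.47, -0.001], [0.471, -0.882, 0.002], [-0.0, -0.002, -1.0]]
ft_force: [-4.3, 12.4, 3.2]
finger_gap: 0.224
finger_force: 6.2
```

>>> jog_arm:
  increments:
    - [[0,-0.015,0],0]
    - [[0,-0.03,0],0]
    - [[0,-0.045,0],0]
    - [[0,-0.045,0],0]
    - [[0,-0.045,0],0]
    - [[0,-0.045,0],0]
    - [[0,-0.045,0],0]
    - [[0,-0.045,0],0]
  jaw: 0.45

```text
clock: 39.75
eef_pos: [0.5477, -0.0252, 0.1856]
ee_rot: [[0.882, 0.47, -0.0], [0.47, -0.882, 0.0], [0.0, -0.0, -1.0]]
ft_force: [-0.5, -0.3, -0.6]
finger_gap: 0.449
finger_force: 0.0
```

>>> jog_arm:
  increments:
    - [[0,0,-0.04],0]
    - [[0,0,-0.12],0]
    - [[0,0,-0.22],0]
    - [[0,0,-0.34],0]
    - [[0,0,-0.48],0]
    - [[0,0,-0.62],0]
    - [[0,0,-0.76],0]
    - [[0,0,-0.9],0]

```text
clock: 40.75
eef_pos: [0.5477, -0.0252, 0.2952]
ee_rot: [[0.882, 0.471, 0.001], [0.471, -0.882, -0.0], [0.001, 0.0, -1.0]]
ft_force: [-0.9, 0.9, 0.4]
finger_gap: 0.452
finger_force: 0.0
```

```bash
python3 yel.py end
```

```text
t 40.75 p [ 0.5477 -0.0252  0.2952] yaw 28.1 tilt [ 8.e-04 -1.e-04 -1.e+00] q [-9. 20. 84.  0. 76. 53.] F [-0.9  0.9  0.4] M [-0.01  0.02  0.03] gap 0.452 0.0
top now [[250, 137, 21, 39, 427], [278, 148, 6, 15, 51], [225, 172, 15, 17, 206]]
top start [[287, 110, 26, 43, 366], [249, 134, 39, 42, 950], [297, 181, 15, 12, 131]]
side now [[195, 160, 41, 42, 1208], [244, 187, 13, 14, 147], [219, 229, 17, 6, 76], [237, 306, 16, 12, 97], [242, 320, 11, 5, 29]]
side start [[195, 160, 41, 42, 1208], [244, 187, 13, 14, 148], [236, 306, 17, 12, 78], [241, 320, 12, 5, 27]]
```

```bash
python3 - <<'E'
from h import *
import cv2
a=cv2.imread("pics/end_top.png"); h=cv2.cvtColor(a,cv2.COLOR_BGR2HSV)
m=cv2.inRange(h,(65,100,60),(90,255,255)); k,l,s,c=cv2.connectedComponentsWithStats(m)
for j in range(1,k):
    if s[j][4]>100:
        x,y,w,hh,_=s[j]; print(s[j],ray("top",(x+(w-1)/2,y+(hh-1)/2),.03))
E
```

```text
[216 167  36  26 414] [0.55640411 0.1701005  0.03      ]
[161 184  38  37 945] [0.45592295 0.36400823 0.03      ]
```

```bash
python3 -c "
from station import env
print(env.close_job())"
```

```text
the job is handed in; nothing more can be done
None
```

The job is done and handed in at about 41 s: the lid is on the trivet within about 2 mm of its centre, the puller stands upright on the bare worktop, the lemon is in the pail, and the skip is back fully home.

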